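# Seat a chromatography column and hold it home for the fitter

### The job

Lay the steel column from the bench into the two V-shaped saddles of the column holder and let go of it, then swing the open strap over it and press the strap's free end down until the spring latch keeps it shut by itself. Then push the column from its outer end along the saddles into the inlet socket, onto the white spring seat, and finish still pushing it there with a steady force of about 12 newtons (7 to 17 on the seat, and never so hard that the seat bottoms out at 22): do not let go, I do up the fitting while you hold. Leave the beaker, the vial and the spanner where they are.

Things in the scene. Friction and masses are not known exactly. Their poses are not given: they have to be found in the camera images.
- holder: Column holder fixed to the bench: painted grey base plate (262 x 96 x 10 mm, x -114 to 148 mm), two white saddles, and at one end an inlet block (66 mm wide, 72 mm high) with a round socket. Origin on the bench under the column's line; x = push direction, towards the inlet; z up; y to the latch side of the strap (hinge side -y). A column resting in the saddles has its axis at y = 0, z = 40 mm.
- lay_point (a point): Where the column's middle should be when it is laid in from above: on its line, 40 mm up, x = -27 mm in the holder's frame (13 mm farther out or 9 mm nearer the inlet also fits). Its leading face is then about 12 mm short of the socket. When home, its middle is near x = -1 mm. The point's axes are the holder's.
- saddle_outer (a point): Middle of the outer saddle (under the strap), on the column's line, 40 mm up, x = -76 mm in the holder's frame. Both saddles are slippery 90 degree V blocks, tops 41 mm high, V 32 mm wide at the mouth; this one is 14 mm long. Between the two (x -69 to 28 mm) it is open down to the plate, so fingers can straddle the tube.
- saddle_inner (a point): The same point of the inner saddle (12 mm long, 42 mm wide), x = 34 mm in the holder's frame.
- socket_mouth (a point): Middle of the mouth of the inlet socket: a steel collar, outside 47 mm, bore 34 mm diameter, on the column's line, x = 95.5 mm in the holder's frame. The unpressed seat lies 9.5 mm inside.
- seal_seat: White seat disc, 29 mm diameter, in the inlet socket; origin in the middle of the face that the column's end meets; unpressed at x = 105, z = 40 mm in the holder's frame. It is spring-backed: it starts to give at 2.5 N and yields 1 mm for each further 2.5 N (7 N = 1.8 mm, 12 N = 3.8 mm, 17 N = 5.8 mm), and is solid after 8 mm (22 N).
- strap (a joint): Hinge of the steel strap over the outer saddle, rad: 0 = shut, held by the latch; at about 0.2 its nose rests on the latch's spring ball; 1.6 = upright; starts leaning back, 1.65 to 1.9 (stop at 1.95). Stiff enough to stay where it is left. From 0.2, some 10 N straight down on the free end clicks it shut; the ball then keeps it shut.
- strap_hinge (a point): Middle of the strap's hinge pin: at x = -76, y = -24, z = 50 mm in the holder's frame. The pin runs along the holder's x.
- strap_tip (a point): Point on the outer face of the strap at its free end, 50 mm from the hinge. The strap is a steel strip 14 mm wide, 3 mm thick; shut, it runs level across to the latch side, its top 54.5 mm above the bench, 1.5 mm clear of the tube. A grey latch post (14 mm wide, 55 mm high) stands just beyond the free end, 35 to 45 mm from the column's line.
- column: Steel column, 220 mm long, about 0.25 kg: a tube 20 mm in diameter with hexagonal end fittings, 26 mm across flats and 22 mm long, both ends the same, so it may lie either way round. Origin at its middle, on its axis; x along the tube. It starts lying on the bench on the flats, axis 13 mm up. It slides easily in the saddles (0.3 to 1 N; more if the hand also bears down).
- beaker: Bystander: small empty glass beaker, 43 mm diameter, 55 mm high, open side up; origin under its middle.
- vial: Bystander: sample vial with screw cap, 27 mm diameter, 56 mm high, standing; origin under its middle.
- spanner: Bystander: the fitter's steel spanner, 150 mm long, lying flat on the bench; origin under its middle, x along it.
Mind the look-alikes: they are no part of the job. Of the things shaped like the column, the steel one is meant.

How it is judged:
By the outcome, as a careful person would: the job done as asked, in the order asked, and still so for the second after the job is handed in, while the arm keeps its last pose, push and grip.
It also fails if it takes over 64 s, if anything falls off the work surface, if the arm or the gripper's body presses on something with over 40 N, if the wrist force passes 120 N, or if a joint passes its speed limit or range.

### The arm

A 6-joint arm with a two-finger parallel gripper is mounted at the origin on a cart in front of the work surface, level with it; the furniture and walls round the work are solid. World frame = base frame: x ahead of the robot, y to its left, z up, the work surface at z = 0. Lengths are in m, angles in rad, forces in N, time in s.
With the tool pointing down it reaches from about 0.35 to 0.975 m from the base axis. Payload 4.9 kg.
Tool frame: the origin (TCP) lies on the centre line of the jaws, within the pads' length; the fingertips stand 8 mm ahead of it and the grasp point (between the pads) lies 11 mm behind it; z points along the fingers, y is the line along which they close (so a half turn about z gives the same grasp; the last joint's range is limited). The gripper opens to 85 mm and grips with 20 to 120 N. Pads are 22 mm wide; open, the fingers measure 114 mm over their backs; the gripper's body (76 mm by 85 mm) begins 54 mm behind the grasp point. The pads swing forward as they close: fully open they stand 13 mm farther back than shut.
Start: joints at [-1.323, 0.053, 1.613, -0, 1.476, -0.119], TCP at [0.224, -0.583, 0.239] pointing down, gripper open.
Joint ranges: [-3.01, 3.01], [-1.01, 2.22], [0.06, 2.58], [-1.02, 4.17], [0.09, 2.62], [-3.14, 3.14]. Speed limits (rad/s): [2.57, 2.57, 3.14, 3.14, 3.14, 3.14].

### API

Orientations are given as a rotation vector (axis times angle).
In Python, from station import ctrl gives the robot as it stands.
- The arm moves only by the tool jog_arm, called after "Call:" as name(argument=value, ...), one argument or row to a line, values as JSON. Schema: {"type":"object","properties":{"offsets":{"type":"string"},"grip_n":{"type":"number"},"only":{"type":"string"},"quiet":{"type":"boolean"},"lines":{"type":"string"}},"required":["offsets"],"additionalProperties":false}. offsets is a string of 1 to 20 rows, one to a line, with the numbers parted by commas; each row has 7 numbers: the finger opening in m, then dx, dy, dz in shares of 0.6 m (1.0 is 0.6 m), then a rotation vector rx, ry, rz in shares of pi rad (1.0 is pi rad); each row is the pose to reach, as a shift and turn from the pose commanded when the call began, along the tool's axes at that moment; what a row does not reach only later rows make up. A row lasts 1/12 s, in which the tool goes at most 0.0417 m and 0.125 rad, less where a joint would pass 70% of its speed; a pose out of reach is approached as far as the arm can. The fingers move at their own pace and stop on an object; grip_n is the grip in N (left out, the last holds). Time passes only in rows, so rows that do not move let the fingers close. The tool returns the time, the measured TCP pose, the force, the opening and the grip force at its end. only (a regular expression) keeps the lines of the reply that match it, lines (a string "A,B") keeps lines A to B, and quiet returns only ok. Input that does not fit is refused with a message, and nothing moves.
- ctrl.get_obs(): the state, without advancing time (a new reading comes with each control period).
- ctrl.get_image(name): name is "side" or "top" or "wrist"; returns the picture (420x560x3 uint8, red, green, blue); there is no depth.
- ctrl.camera_params(name): a dict with "fx", "fy", "cx", "cy" (pixels), "k1" (the pictures are not rectified: a ray, as slopes to the right and down, at radius r is drawn at 1 + k1 r^2 times it, then the intrinsics apply), "T" (4x4, takes a point from camera to world coordinates); the wrist camera has in their place "tool_from_camera" (4x4, takes a point from camera to tool coordinates, whose origin is the TCP and whose axes are the flange's). Camera axes: x right, y down, z forward; pixel columns grow to the right and rows downward; lengths in m; the calibration is good to about 2 mm. A picture is of the moment at which its call begins: read the wrist's pose just before it. camera_params takes no time and is no camera call.
- ctrl.finish_job(): hands the job in; it is judged then, once.
Trained networks look in the newest picture that a camera, given by its name, has taken for a name from the list of things; names that differ only in an ending like _2 or _b are one class to them, and where a whole thing is asked for, a point or a joint stands for the part that bears it (a point fixed in the world has none). Each returns a list of dicts, best first, with "p" (0 to 1); they miss things now and then, are a little off and sometimes report something else, mostly with a low value. They report only what shows in the picture. A call takes as long as a camera call. They do not tell look-alikes from the thing itself.
- ctrl.find_in(camera, thing): "extent" ([left, top, right, bottom] in pixels, round what is visible of it).
- ctrl.cut_out(camera, thing): "mask" (420x560 bool, what is visible of it) and "extent" ([left, top, right, bottom] in pixels, round what is visible of it).
- ctrl.tip_of(camera, thing): "xy" ([column, row] in pixels: a listed point, or the origin of a listed thing).
The state is a dict: "t": time; "q": joint angles; "dq": joint speeds; "effort": joint torques, N m; "tool_pos": TCP position; "tool_rot": TCP orientation; "contact_force": force on the tool from outside, world axes, zero at the start; "wrist_torque": the same for the moment, N m; "opening": finger opening in m; "grip_force": force on a finger pad.
Only numpy, scipy, OpenCV 4.12 (cv2) and the standard library are available. Lean on these libraries where they do the work, as an engineer would, in place of code of your own. Each camera call takes 0.05 s, during which the arm holds its last target. There are 200 camera calls.

## Working session

There is one attempt and no reset: what is moved stays moved. The work goes in short steps, Python scripts to look and compute and a tool call to move; the robot and the scene stay as the last step left them, time stands still between calls to the robot, and variables do not carry over. Pictures are saved under pics/ and viewed, at most 10 in all, crops included, and the job is handed in when it is done.

```bash
ls; mkdir -p pics; cat > h.py <<'E'
import numpy as np, cv2
from scipy.spatial.transform import Rotation as R
from station import ctrl
def cam(name):
    p=ctrl.camera_params(name)
    if 'T' in p: return p,np.array(p['T'])
    o=ctrl.get_obs(); T=np.eye(4); T[:3,:3]=R.from_rotvec(o['tool_rot']).as_matrix(); T[:3,3]=o['tool_pos']
    return p,T@np.array(p['tool_from_camera'])
def ray(name,px,pT=None):
    p,T=pT or cam(name)
    d=np.array([(px[0]-p['cx'])/p['fx'],(px[1]-p['cy'])/p['fy']]); u=d.copy()
    for _ in range(30): u=d/(1+p['k1']*(u@u))
    v=T[:3,:3]@np.array([u[0],u[1],1.]); return T[:3,3],v/np.linalg.norm(v)
def onz(name,px,z,pT=None):
    o,v=ray(name,px,pT); return o+v*(z-o[2])/v[2]
def tri(rays):
    A=np.zeros((3,3));b=np.zeros(3)
    for o,v in rays:
        P=np.eye(3)-np.outer(v,v);A+=P;b+=P@o
    x=np.linalg.solve(A,b); return x,[np.linalg.norm((np.eye(3)-np.outer(v,v))@(x-o)) for o,v in rays]
def proj(name,X,pT=None):
    p,T=pT or cam(name); c=np.linalg.inv(T)@np.append(X,1); u=c[:2]/c[2]; u=u*(1+p['k1']*(u@u))
    return np.array([p['cx']+p['fx']*u[0],p['cy']+p['fy']*u[1]])
def save(name,fn,img=None):
    im=ctrl.get_image(name) if img is None else img
    cv2.imwrite('pics/'+fn,im[:,:,::-1]); return im
E
python3 - <<'E'
from h import *
np.set_printoptions(precision=3,suppress=True)
ims=[save(c,c+'0.png') for c in ('top','side')]
for c in ('top','side'):
    print(c, cam(c)[1][:3,3])
    for n in ['holder','column','beaker','vial','spanner','strap','seal_seat']:
        print(n,[(round(d['p'],2),np.round(d['extent']).astype(int).tolist()) for d in ctrl.find_in(c,n)])
    for n in ['holder','column','lay_point','saddle_outer','saddle_inner','socket_mouth','strap_hinge','strap_tip','beaker','vial','spanner']:
        print(n,[(round(d['p'],2),np.round(d['xy'],1).tolist()) for d in ctrl.tip_of(c,n)])
o=ctrl.get_obs();print(o)
E
```

```text
pics
top [ 0.476 -0.102  1.151]
holder [(0.91, [172, 177, 266, 220])]
column [(0.67, [413, 159, 467, 220]), (0.65, [344, 185, 380, 260])]
beaker [(0.45, [266, 259, 279, 268])]
vial []
spanner [(0.67, [167, 256, 221, 264]), (0.46, [172, 177, 269, 224])]
strap []
seal_seat []
holder [(0.56, [229.8, 198.4])]
column [(0.75, [439.3, 191.3]), (0.57, [360.6, 222.1])]
lay_point [(0.62, [239.2, 201.5])]
saddle_outer [(0.73, [251.5, 204.8])]
saddle_inner [(0.74, [211.1, 199.4])]
socket_mouth [(0.9, [195.5, 192.2])]
strap_hinge [(0.46, [256.4, 194.8])]
strap_tip [(0.49, [249.7, 191.8])]
beaker [(0.53, [270.8, 263.7])]
vial [(0.57, [147.4, 157.0])]
spanner [(0.84, [192.5, 260.9]), (0.73, [257.1, 196.1]), (0.67, [362.4, 216.0]), (0.63, [247.9, 201.0])]
side [0.06  0.802 0.648]
holder [(0.78, [167, 215, 265, 298]), (0.23, [300, 231, 316, 256])]
column [(0.95, [283, 183, 340, 217]), (0.67, [293, 155, 322, 184])]
beaker [(0.72, [166, 212, 264, 300])]
vial [(0.85, [107, 283, 122, 308]), (0.61, [240, 285, 284, 329])]
spanner [(0.67, [241, 284, 284, 332])]
strap [(0.41, [227, 210, 238, 231])]
seal_seat
[... 227 characters left out ...]
ocket_mouth [(0.48, [228.9, 212.4])]
strap_hinge [(0.46, [230.8, 228.7])]
strap_tip [(0.54, [241.0, 234.0]), (0.51, [264.6, 303.5]), (0.45, [233.0, 211.1])]
beaker [(0.75, [309.0, 251.2])]
vial [(0.64, [114.8, 301.2])]
spanner [(0.94, [263.1, 306.0])]
{'t': 1.9, 'q': array([-1.323,  0.053,  1.613, -0.   ,  1.476, -0.119]), 'dq': array([ 0.   , -0.   ,  0.001, -0.   ,  0.001,  0.001]), 'effort': array([  0.   , -39.367, -37.045,  -0.   ,   0.001,  -0.   ]), 'tool_pos': array([ 0.224, -0.583,  0.239]), 'tool_rot': array([-3.089, -0.573,  0.   ]), 'contact_force': array([ 0.602, -0.297, -0.743]), 'wrist_torque': array([-0.034,  0.041, -0.02 ]), 'grip_force': 0.0, 'opening': 0.08514603774532543}
```

```bash
python3 - <<'E'
import cv2,numpy as np
t=cv2.imread('pics/top0.png');s=cv2.imread('pics/side0.png')
a=cv2.resize(t[130:290,130:490],(800,356),interpolation=cv2.INTER_CUBIC)
b=cv2.resize(s[140:340,90:360],(324,240),interpolation=cv2.INTER_CUBIC)
cv2.imwrite('pics/a.png',a)
cv2.imwrite('pics/b.png',cv2.resize(s[140:340,90:360],(800,593),interpolation=cv2.INTER_CUBIC))
E
```

```text
(no output)
```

View pics/a.png

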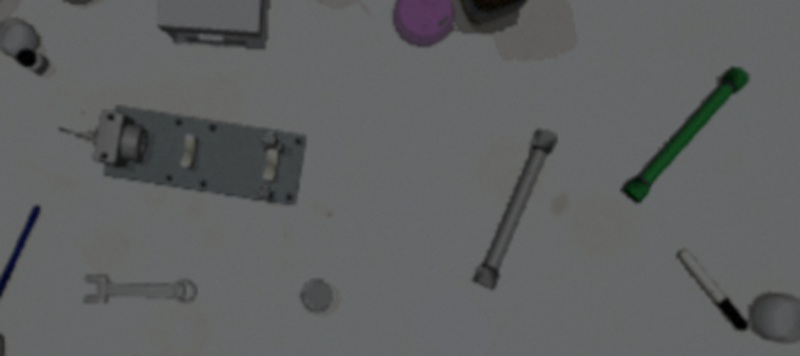

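View pics/b.png

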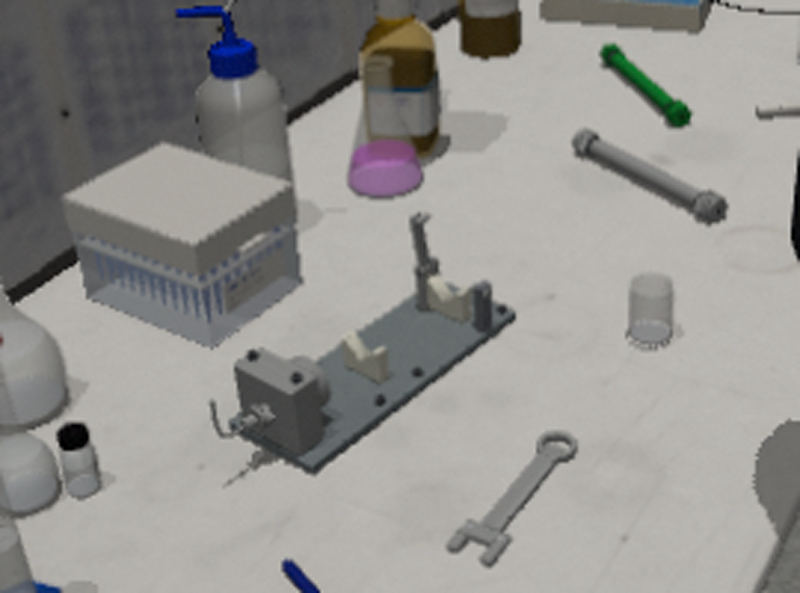

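```bash
python3 - <<'E'
from h import *
np.set_printoptions(precision=4,suppress=True)
def two(n):
    P=[]
    for c in ('top','side'): pass
for c in ('top','side'):
    ctrl.get_image(c)
    for d in ctrl.cut_out(c,'column'):
        ys,xs=np.nonzero(d['mask']); pT=cam(c)
        P=np.array([onz(c,(x,y),0.013,pT)[:2] for x,y in zip(xs,ys)])
        m=P.mean(0);u,s,vt=np.linalg.svd(P-m); a=vt[0]; t=(P-m)@a
        print(c,round(d['p'],2),len(xs),'mean',m,'mid',m+a*(t.max()+t.min())/2,'axis',a,np.degrees(np.arctan2(a[1],a[0])),'len',np.ptp(t),'w',s[1]/len(xs)**.5)
pt,ps=cam('top'),cam('side')
for n,z in [('saddle_outer',.04),('saddle_inner',.04),('socket_mouth',.04),('lay_point',.04)]:
    for c in ('top','side'):
        d=ctrl.tip_of(c,n)[0]; print(n,c,onz(c,d['xy'],z))
# plate corners from crop a (manual)
for q in [(305,137),(295,203),(105,172)]:
    px=(q[0]/2.222+130-.3,q[1]/2.222+130-.3); print('plate',onz('top',px,.01))
print(ctrl.get_obs()['t'])
p=ctrl.camera_params('wrist');print(p)
E
```

```text
top 0.96 531 mean [ 0.5127 -0.3211] mid [ 0.5095 -0.3197] axis [-0.9198  0.3925] 156.89219285135513 len 0.22059851300581312 w 0.006540962910383527
top 0.75 486 mean [ 0.6063 -0.5434] mid [ 0.6065 -0.5436] axis [-0.7397  0.6729] 137.70537878772592 len 0.21991622194349936 w 0.005838318422445716
top 0.48 134 mean [0.7088 0.3301] mid [0.709  0.3304] axis [-0.4571 -0.8894] -117.20003972733822 len 0.04771381728865629 w 0.007688275817212195
side 0.68 429 mean [ 0.4969 -0.3158] mid [ 0.508  -0.3208] axis [-0.91    0.4146] 155.5088449500479 len 0.25204671413660507 w 0.012195337140074832
side 0.62 212 mean [ 0.5982 -0.5381] mid [ 0.6059 -0.545 ] axis [-0.7435  0.6687] 138.033697927145 len 0.2572929097514471 w 0.009456551403058533
saddle_outer top [0.5726 0.0097 0.04  ]
saddle_outer side [0.5622 0.0065 0.04  ]
saddle_inner top [0.5819 0.1191 0.04  ]
saddle_inner side [0.5817 0.1221 0.04  ]
socket_mouth top [0.6003 0.1754 0.04  ]
socket_mouth side [0.5877 0.1781 0.04  ]
lay_point top [0.5722 0.0514 0.04  ]
lay_point side [0.5761 0.0548 0.04  ]
plate [ 0.6047 -0.0392  0.01  ]
plate [ 0.516  -0.0256  0.01  ]
plate [0.5589 0.2302 0.01  ]
2.5
{'fx': 349.8450872756085, 'fy': 349.8450872756085, 'cx': 275.6134737286273, 'cy': 213.94071478824497, 'k1': 0.001234079403268533, 'tool_from_camera': array([[-0.0013, -0.9455, -0.3255,  0.0838],
       [ 1.    , -0.0015,  0.0003,  0.0013],
       [-0.0008, -0.3255,  0.9455, -0.1342],
       [ 0.    ,  0.    ,  0.    ,  1.    ]])}
```

The steel tube is at top-image (360,222) and the green one at (439,191). Only the first is bare steel, and it lies about where the description puts it. The enlarged crop above confirms this, so the steel one it is. Next I'll work out the move above it.

```bash
cat >> h.py <<'E'
def delta(pos,xdeg):
    """shift/turn in tool axes to reach pos, tool down, tool x pointing at world azimuth xdeg"""
    o=ctrl.get_obs(); M=R.from_rotvec(o['tool_rot']).as_matrix(); a=np.radians(xdeg)
    x=np.array([np.cos(a),np.sin(a),0]); z=np.array([0,0,-1.]); T=np.c_[x,np.cross(z,x),z]
    return np.round(M.T@(np.array(pos)-o['tool_pos']),4), np.round(R.from_matrix(M.T@T).as_rotvec(),4)
E
python3 - <<'E'
from h import *
o=ctrl.get_obs(); M=R.from_rotvec(o['tool_rot']).as_matrix(); print(M.round(3))
for a in (156.9,-23.1): print(a,delta([0.5095,-0.3200,0.15],a))
E
```

```text
[[ 0.933  0.359 -0.   ]
 [ 0.359 -0.933  0.   ]
 [ 0.    -0.    -1.   ]]
156.9 (array([ 0.3609, -0.1436,  0.0893]), array([-0.    , -0.    , -2.3717]))
-23.1 (array([ 0.3609, -0.1436,  0.0893]), array([-0.    ,  0.    ,  0.7699]))
```

The manual's scale: shifts go in shares of 0.6 m and turns go in shares of pi rad. Converting my numbers, 0.361 m is 0.6017, -0.1436 m is -0.2393, 0.77 rad is 0.2451.

Call:
jog_arm(
  offsets="0.085,0.6017,-0.2393,0,0,0,0.2451\n0.085,0.6017,-0.2393,0,0,0,0.2451\n0.085,0.6017,-0.2393,0,0,0,0.2451\n0.085,0.6017,-0.2393,0,0,0,0.2451\n0.085,0.6017,-0.2393,0,0,0,0.2451\n0.085,0.6017,-0.2393,0.1483,0,0,0.2451\n0.085,0.6017,-0.2393,0.1483,0,0,0.2451\n0.05,0.6017,-0.2393,0.1483,0,0,0.2451\n0.05,0.6017,-0.2393,0.1483,0,0,0.2451\n0.05,0.6017,-0.2393,0.1483,0,0,0.2451\n0.05,0.6017,-0.2393,0.1483,0,0,0.2451\n0.05,0.6017,-0.2393,0.1483,0,0,0.2451\n0.05,0.6017,-0.2393,0.1483,0,0,0.2451",
)

```text
t: 3.58
tool_pos: [0.5097, -0.3201, 0.1506]
tool_rot: [3.078, -0.628, 0.0]
contact_force: [0.2, -0.6, 1.2]
opening: 0.0499
grip_force: 0.0
```

```bash
python3 - <<'E'
from h import *
np.set_printoptions(precision=4,suppress=True)
pT=cam('wrist'); im=save('wrist','w1.png')
for d in ctrl.cut_out('wrist','column'):
    ys,xs=np.nonzero(d['mask'])
    P=np.array([onz('wrist',(x,y),0.016,pT)[:2] for x,y in zip(xs,ys)])
    m=P.mean(0);u,s,vt=np.linalg.svd(P-m,full_matrices=False); a=vt[0]; t=(P-m)@a
    print(round(d['p'],2),len(xs),d['extent'],'mean',m,'mid',m+a*(t.max()+t.min())/2,np.degrees(np.arctan2(a[1],a[0])),'len',np.ptp(t))
print([ (d['p'],onz('wrist',d['xy'],.013,pT)) for d in ctrl.tip_of('wrist','column')])
E
```

```text
0.61 3950 [438.5, 1.2, 523.6, 119.2] mean [ 0.5521 -0.4954] mid [ 0.5535 -0.4968] 136.41055097956203 len 0.08048761823061601
[(0.58, array([ 0.5078, -0.3207,  0.013 ]))]
```

View pics/w1.png

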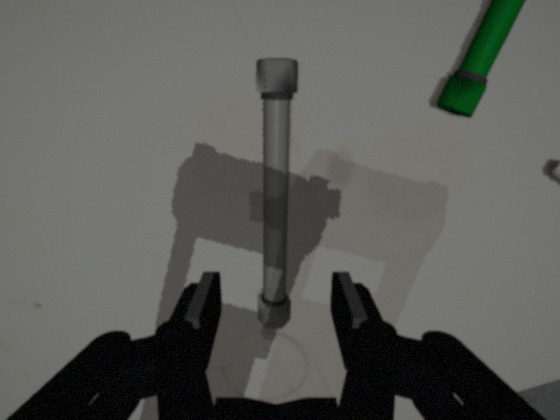

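The wrist view shows the steel column at the centre, its ends at (277,58) and (273,328). The green look-alike is at upper right. I'll refine the column's pose from these pixels.

```bash
python3 - <<'E'
from h import *
np.set_printoptions(precision=4,suppress=True)
pT=cam('wrist'); im=cv2.imread('pics/w1.png').astype(int).sum(2)
for r in (80,120,160,270,): 
    print(r, im[r,245:310:2])
pts=[onz('wrist',q,.013,pT) for q in [(277,58),(276.5,110),(274,290),(273,328)]]
for p in pts: print(p)
d=pts[2]-pts[1]; print(np.degrees(np.arctan2(d[1],d[0])), np.linalg.norm(pts[3]-pts[0]), (pts[0]+pts[3])/2)
E
```

```text
80 [346 345 352 343 349 290 227 206 204 204 201 232 242 250 243 232 214 197
 189 172 172 144 152 157 146 121 219 329 351 351 356 342 355]
120 [346 344 353 352 354 344 353 344 346 260 190 214 241 266 269 286 288 271
 260 246 224 204 219 312 336 356 345 349 346 349 356 351 350]
160 [250 282 308 337 309 330 330 332 337 236 191 221 244 266 276 286 289 256
 258 237 208 189 279 340 349 347 349 348 359 351 356 354 338]
270 [351 355 358 351 364 359 355 364 339 218 191 227 261 265 249 246 227 202
 186 134 121 186 191 185 170 190 192 277 332 321 319 321 334]
[ 0.6088 -0.3666  0.013 ]
[ 0.5761 -0.3522  0.013 ]
[ 0.4357 -0.2895  0.013 ]
[ 0.3991 -0.2727  0.013 ]
155.93562474187812 0.22974157802457498 [ 0.5039 -0.3197  0.013 ]
```

To row units: 0.139 m is 0.2317, 0.008 m is 0.0133.

Call:
jog_arm(
  offsets="0.05,0.0133,0,0.1333,0,0,0\n0.05,0.0133,0,0.1333,0,0,0\n0.05,0.0133,0,0.2,0,0,0\n0.05,0.0133,0,0.2317,0,0,0\n0.05,0.0133,0,0.2317,0,0,0\n0.05,0.0133,0,0.2317,0,0,0\n0,0.0133,0,0.2317,0,0,0\n0,0.0133,0,0.2317,0,0,0\n0,0.0133,0,0.2317,0,0,0\n0,0.0133,0,0.2317,0,0,0\n0,0.0133,0,0.2317,0,0,0\n0,0.0133,0,0.2317,0,0,0",
  grip_n=60,
)

```text
t: 4.73
tool_pos: [0.5178, -0.3241, 0.0133]
tool_rot: [3.076, -0.629, 0.003]
contact_force: [-2.3, -0.6, 6.9]
opening: 0.0179
grip_force: 59.1
```

Call:
jog_arm(
  offsets="0,0,0,-0.0667,0,0,0\n0,0,0,-0.1333,0,0,0\n0,0,0,-0.2,0,0,0\n0,0,0,-0.2,0,0,0",
  grip_n=60,
)

```text
t: 5.07
tool_pos: [0.5213, -0.3262, 0.1414]
tool_rot: [3.071, -0.627, 0.022]
contact_force: [2.1, -1.8, -0.7]
opening: 0.0178
grip_force: 59.6
```

```bash
python3 - <<'E'
from h import *
from scipy.optimize import differential_evolution
np.set_printoptions(precision=4,suppress=True)
G={};PT={}
for c in ('top','side'):
    g=cv2.GaussianBlur(cv2.imread(f'pics/{c}0.png',0).astype(np.float32),(0,0),1.0)
    G[c]=(cv2.Sobel(g,cv2.CV_32F,1,0),cv2.Sobel(g,cv2.CV_32F,0,1)); PT[c]=cam(c)
# plate edges (x,y) with visible ranges, z=.010
def segs():
    s=[((-.112,.048),(.14,.048)),((-.114,-.046),(-.114,.046)),((-.112,-.048),(.08,-.048))]
    return [np.c_[np.linspace(a[0],b[0],40),np.linspace(a[1],b[1],40)] for a,b in s]
S=segs()
def cost(v,cams=('top','side')):
    x,y,a=v; Rm=np.array([[np.cos(a),-np.sin(a)],[np.sin(a),np.cos(a)]]); t=0
    for c in cams:
        for k,s in enumerate(S):
            W=s@Rm.T+[x,y]; P=np.array([proj(c,(w[0],w[1],.01),PT[c]) for w in W],np.float32)
            d=P[-1]-P[0]; n=np.array([-d[1],d[0]])/np.linalg.norm(d)
            gx,gy=[cv2.remap(g,P[:,:1],P[:,1:],cv2.INTER_LINEAR)[:,0] for g in G[c]]
            t-=abs((gx*n[0]+gy*n[1]).mean())*(0.5 if (c=='side' and k==2) else 1)
    return t
for cams in (('top',),('side',),('top','side')):
    r=differential_evolution(cost,[(.55,.61),(.05,.12),(np.radians(74),np.radians(90))],args=(cams,),seed=1,maxiter=40,popsize=10,tol=1e-6)
    print(cams,r.x[:2],np.degrees(r.x[2]),r.fun)
print(ctrl.get_obs()['tool_pos'],ctrl.get_obs()['opening'],ctrl.get_obs()['contact_force'])
E
```

```text
('top',) [0.5783 0.0788] 80.8770626637966 -267.67889404296875
('side',) [0.5685 0.0823] 80.56802909644429 -416.87530517578125
('top', 'side') [0.5691 0.0808] 80.8240742402908 -509.958984375
[ 0.5213 -0.3262  0.1414] 0.01776181468424385 [ 2.0662 -1.8419 -0.7301]
```

```bash
python3 - <<'E'
from h import *
print(delta([0.573,0.063,0.24],80.8))
E
```

```text
(array([-0.1034, -0.3779, -0.1018]), array([ 0.017 , -0.0071, -1.813 ]))
```

To row units: -0.378 m is -0.63, -0.37 m is -0.6167, -1.813 rad is -0.5771.

Call:
jog_arm(
  offsets="0,0,0,-0.0667,0,0,-0.0382\n0,-0.0167,-0.0667,-0.1333,0,0,-0.0764\n0,-0.0333,-0.1333,-0.1667,0,0,-0.1146\n0,-0.05,-0.2,-0.1667,0,0,-0.1528\n0,-0.0667,-0.25,-0.1667,0,0,-0.191\n0,-0.0833,-0.3,-0.1667,0,0,-0.2292\n0,-0.1,-0.35,-0.1667,0,0,-0.2674\n0,-0.1167,-0.4,-0.1667,0,0,-0.3056\n0,-0.1333,-0.45,-0.1667,0,0,-0.3438\n0,-0.1417,-0.5,-0.1667,0,0,-0.382\n0,-0.15,-0.55,-0.1667,0,0,-0.4202\n0,-0.1583,-0.5833,-0.1667,0,0,-0.4584\n0,-0.1667,-0.6167,-0.1667,0,0,-0.4966\n0,-0.1717,-0.63,-0.1667,0,0,-0.5348\n0,-0.1717,-0.63,-0.1667,0,0,-0.573\n0,-0.1717,-0.63,-0.1667,0,0,-0.5771\n0,-0.1717,-0.63,-0.1667,0,0,-0.5771\n0,-0.1717,-0.63,-0.1667,0,0,-0.5771",
)

```text
t: 6.57
tool_pos: [0.5702, 0.0649, 0.2307]
tool_rot: [-2.395, -2.032, 0.001]
contact_force: [-0.0, -0.4, -2.9]
opening: 0.0177
grip_force: 59.5
```

```bash
python3 - <<'E'
from h import *
np.set_printoptions(precision=4,suppress=True)
pT=cam('wrist'); np.save('T1.npy',pT[1]); im=save('wrist','w2.png'); save('top','top2.png')
for n in ['saddle_outer','saddle_inner','socket_mouth','strap_tip','strap_hinge','lay_point']:
    for d in ctrl.tip_of('wrist',n): print(n,round(d['p'],2),d['xy'],onz('wrist',d['xy'],.04 if n!='strap_hinge' else .05,pT))
print(ctrl.get_obs()['t'],ctrl.get_obs()['tool_pos'])
E
```

```text
saddle_outer 0.35 [86.2, 89.1] [0.4213 0.177  0.04  ]
socket_mouth 0.61 [279.8, 58.5] [0.5923 0.1734 0.04  ]
strap_tip 0.89 [323.7, 272.4] [ 0.6046 -0.036   0.04  ]
strap_hinge 0.79 [303.7, 245.0] [0.5882 0.0029 0.05  ]
6.9667 [0.5706 0.0649 0.2314]
```

View pics/w2.png

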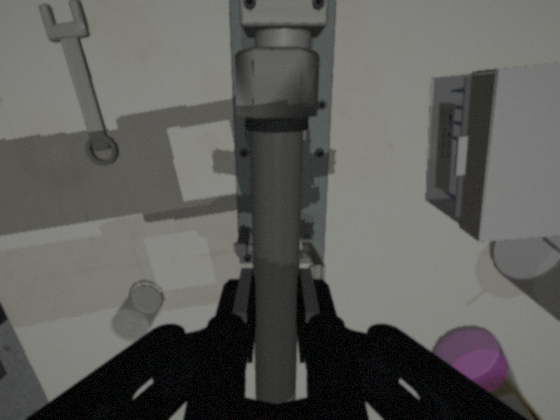

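```bash
python3 - <<'E'
from h import *
np.set_printoptions(precision=4,suppress=True)
pT=(ctrl.camera_params('wrist'),np.load('T1.npy'))
im=cv2.GaussianBlur(cv2.imread('pics/w2.png',0).astype(np.float32),(0,0),1.2)
gx=cv2.Sobel(im,cv2.CV_32F,1,0)
L=[];Rr=[]
for r in list(range(15,100,6))+list(range(175,215,6)):
    l=224+np.argmin(gx[r,224:248]); q=318+np.argmax(gx[r,318:345])
    print(r,l,q,gx[r,l],gx[r,q])
    L.append(onz('wrist',(l,r),.01,pT)[:2]);Rr.append(onz('wrist',(q,r),.01,pT)[:2])
for E in (L,Rr):
    E=np.array(E); 
    x,y,cx,cy=[],[],0,0
    vx,vy,x0,y0=cv2.fitLine(E.astype(np.float32),cv2.DIST_HUBER,0,1e-3,1e-3).ravel()
    print('az',np.degrees(np.arctan2(vy,vx)),'x at y=0,.08,.15',[x0+vx/vy*(y-y0) for y in (0,.08,.15)])
E
```

```text
15 229 336 -100.229416 85.80762
21 229 335 -96.83204 87.5876
27 229 335 -95.128334 87.207214
33 230 335 -95.38121 90.5725
39 230 334 -95.936035 85.45394
45 230 334 -101.28182 87.36425
51 230 334 -91.23169 85.341644
57 231 319 -110.111534 87.757545
63 231 333 -105.78075 88.82197
69 231 333 -109.78733 90.596016
75 231 333 -97.941826 98.33114
81 232 332 -103.827675 89.635185
87 232 318 -111.33585 89.3988
93 232 332 -101.68205 87.997154
99 232 332 -92.4806 89.05608
175 235 327 -110.14351 109.77609
181 236 328 -124.00964 96.97291
187 236 327 -112.202385 93.84455
193 235 327 -74.73341 95.348724
199 236 327 -60.16538 96.227745
205 236 326 -58.759373 96.34006
211 237 326 -126.71814 90.69721
az 80.55852 x at y=0,.08,.15 [np.float32(0.517409), np.float32(0.5307124), np.float32(0.5423529)]
az 80.561295 x at y=0,.08,.15 [np.float32(0.6143309), np.float32(0.62763035), np.float32(0.6392674)]
```

```bash
cat >> h.py <<'E'
H0=np.array([.5788,.079]); HA=80.56; _a=np.radians(HA)
HX=np.array([np.cos(_a),np.sin(_a)]); HY=np.array([-np.sin(_a),np.cos(_a)])
def hold(x,y,z): return np.append(H0+HX*x+HY*y,z)
def inh(p): d=np.array(p[:2])-H0; return np.round([d@HX,d@HY,p[2]],4)
E
python3 - <<'E'
from h import *
print(delta(hold(-.0145,0,.043),HA), inh(ctrl.get_obs()['tool_pos']))
E
```

```text
(array([0.0007, 0.0058, 0.1884]), array([ 0.0001, -0.0001,  0.0031])) [-0.0153  0.0058  0.2314]
```

To row units: 0.188 m is 0.3133, 0.18 m is 0.3, 0.003 rad is 0.001.

Call:
jog_arm(
  offsets="0,0.0012,0.0097,0.0667,0,0,0.001\n0,0.0012,0.0097,0.1333,0,0,0.001\n0,0.0012,0.0097,0.2,0,0,0.001\n0,0.0012,0.0097,0.25,0,0,0.001\n0,0.0012,0.0097,0.2833,0,0,0.001\n0,0.0012,0.0097,0.3,0,0,0.001\n0,0.0012,0.0097,0.3133,0,0,0.001\n0,0.0012,0.0097,0.3133,0,0,0.001\n0,0.0012,0.0097,0.3133,0,0,0.001",
)

```text
t: 7.72
tool_pos: [0.5775, 0.0648, 0.0446]
tool_rot: [2.395, 2.031, 0.002]
contact_force: [-1.4, 0.5, -2.6]
opening: 0.0174
grip_force: 59.6
```

```bash
python3 - <<'E'
from h import *
print(inh(ctrl.get_obs()['tool_pos']))
c=ctrl.get_image('side');w=ctrl.get_image('wrist')
cv2.imwrite('pics/c3.png',np.hstack([cv2.resize(c[180:310,140:310],(392,300),interpolation=cv2.INTER_CUBIC),cv2.resize(w,(400,300))])[:,:,::-1])
E
```

```text
[-0.0142 -0.001   0.0446]
```

View pics/c3.png

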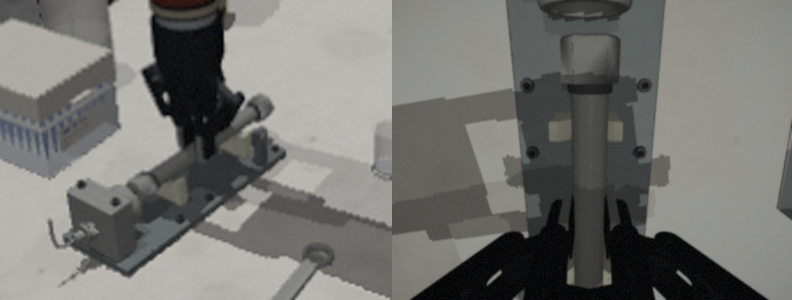

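Call:
jog_arm(
  offsets="0,0,0,0.0033,0,0,0\n0,0,0,0.0067,0,0,0\n0,0,0,0.0067,0,0,0\n0,0,0,0.0067,0,0,0",
)

```text
t: 8.15
tool_pos: [0.5766, 0.065, 0.0402]
tool_rot: [2.396, 2.032, 0.001]
contact_force: [-2.8, -0.5, 2.9]
opening: 0.0183
grip_force: 60.2
```

To row units: -0.15 m is -0.25, -0.11 m is -0.1833.

Call:
jog_arm(
  offsets="0.045,0,0,0,0,0,0\n0.045,0,0,0,0,0,0\n0.045,0,0,0,0,0,0\n0.045,0,0,0,0,0,0\n0.045,0,0,-0.05,0,0,0\n0.045,0,0,-0.1167,0,0,0\n0.045,0,0,-0.1833,0,0,0\n0.045,0,0,-0.25,0,0,0\n0.045,0,0,-0.25,0,0,0\n0.045,0,0,-0.25,0,0,0",
)

```text
t: 8.98
tool_pos: [0.5788, 0.0648, 0.1937]
tool_rot: [2.392, 2.029, 0.009]
contact_force: [-0.3, -0.2, -0.8]
opening: 0.0445
grip_force: 0.0
```

```bash
python3 - <<'E'
from h import *
np.set_printoptions(precision=4,suppress=True)
o=ctrl.get_obs();print(inh(o['tool_pos']))
pT=cam('wrist');w=ctrl.get_image('wrist'); np.save('T4.npy',pT[1]); save('','w4.png',w)
rt=[]
for n in ['strap_tip','strap_hinge','column','saddle_outer','socket_mouth']:
    for d in ctrl.tip_of('wrist',n): print('w',n,round(d['p'],2),d['xy'],inh(onz('wrist',d['xy'],{'strap_tip':.1,'strap_hinge':.05}.get(n,.04),pT)))
s=ctrl.get_image('side'); save('','s4.png',s)
for n in ['strap_tip','strap_hinge','column']:
    for d in ctrl.tip_of('side',n): print('s',n,round(d['p'],2),d['xy'],inh(onz('side',d['xy'],{'strap_tip':.1,'strap_hinge':.05}.get(n,.04))))
a=cv2.resize(s[190:290,150:290],(420,300),interpolation=cv2.INTER_CUBIC)
cv2.imwrite('pics/c4.png',np.hstack([a,cv2.resize(w[:285],(380,300))])[:,:,::-1])
E
```

```text
[-0.014  -0.0023  0.1937]
w strap_tip 0.63 [315.3, 298.0] [-0.0767 -0.0333  0.1   ]
w strap_hinge 0.64 [295.9, 266.7] [-0.0765 -0.0219  0.05  ]
w column 0.91 [270.5, 212.6] [-0.0292  0.0004  0.04  ]
w column 0.55 [266.8, 55.6] [0.0956 0.0026 0.04  ]
w saddle_outer 0.81 [270.7, 262.2] [-0.077   0.0005  0.04  ]
w socket_mouth 0.76 [268.1, 56.8] [0.0948 0.0016 0.04  ]
w socket_mouth 0.44 [268.6, 168.7] [0.0094 0.0018 0.04  ]
s strap_tip 0.39 [231.6, 213.5] [-0.0731 -0.0243  0.1   ]
s strap_hinge 0.46 [234.2, 229.7] [-0.0751 -0.0207  0.05  ]
s column 0.84 [234.0, 242.6] [-0.0386  0.0092  0.04  ]
s column 0.62 [309.4, 165.8] [-0.5753 -0.0932  0.04  ]
```

View pics/c4.png

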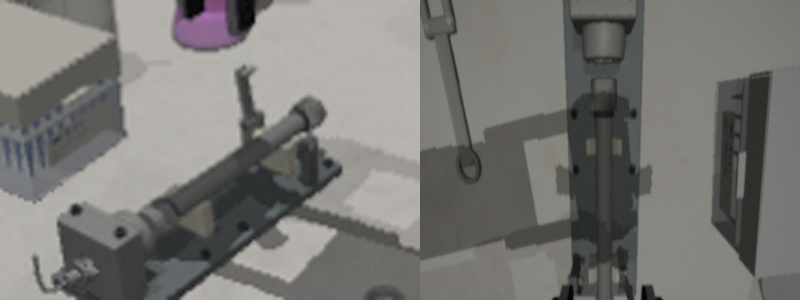

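```bash
python3 - <<'E'
from h import *
o=ctrl.get_obs();print(inh(o['tool_pos']),o['contact_force'])
for q in [(180,45),(265,45),(160,30)]: print(inh(onz('top',(q[0]/2.222+130,q[1]/2.222+130),.09)), inh(onz('top',(q[0]/2.222+130,q[1]/2.222+130),.0)))
print(delta(hold(-.076,-.062,.093),HA))
E
```

```text
[-0.0145  0.0004  0.1884] [-0.39799781  0.29986749  1.20940891]
[ 0.0556 -0.126   0.09  ] [ 0.0769 -0.1428  0.    ]
[-0.0504 -0.1429  0.09  ] [-0.0381 -0.1611  0.    ]
[ 0.0839 -0.1409  0.09  ] [ 0.1075 -0.159  -0.    ]
(array([-0.0616,  0.0625,  0.0953]), array([-0.0014,  0.0002,  0.0007]))
```

To row units: 0.095 m is 0.1583, 0.07 m is 0.1167.

Call:
jog_arm(
  offsets="0,-0.05,0.05,0,0,0,0\n0,-0.1,0.1042,0,0,0,0\n0,-0.1025,0.1042,0.0167,0,0,0\n0,-0.1025,0.1042,0.0667,0,0,0\n0,-0.1025,0.1042,0.1167,0,0,0\n0,-0.1025,0.1042,0.1583,0,0,0\n0,-0.1025,0.1042,0.1583,0,0,0\n0,-0.1025,0.1042,0.1583,0,0,0\n0,-0.1025,0.1042,0.1583,0,0,0",
  grip_n=40,
)

```text
t: 10.23
tool_pos: [0.6289, -0.006, 0.0959]
tool_rot: [2.395, 2.031, 0.002]
contact_force: [-0.1, -0.8, 1.1]
opening: -0.0001
grip_force: 0.0
```

```bash
python3 - <<'E'
from h import *
o=ctrl.get_obs();print(inh(o['tool_pos']),o['contact_force'])
E
```

```text
[-0.0756 -0.0634  0.0959] [-0.06504617 -0.81469555  1.08819312]
```

To row units: -0.054 m is -0.09, -0.008 m is -0.0133.

Call:
jog_arm(
  offsets="0,0,-0.0133,0,0,0,0\n0,0,-0.0267,0,0,0,0\n0,0,-0.04,0,0,0,0\n0,0,-0.0533,0,0,0,0\n0,0,-0.0667,0,0,0,0\n0,0,-0.08,0,0,0,0\n0,0,-0.09,0,0,0,0\n0,0,-0.09,0,0,0,0",
)

```text
t: 10.9
tool_pos: [0.5732, 0.0031, 0.094]
tool_rot: [-2.395, -2.032, 0.001]
contact_force: [0.1, 0.7, -0.4]
opening: 0.0001
grip_force: 0.0
```

```bash
python3 - <<'E'
from h import *
o=ctrl.get_obs();print(inh(o['tool_pos']),o['contact_force'])
s=ctrl.get_image('side'); save('','s5.png',s)
w=ctrl.get_image('wrist')
cv2.imwrite('pics/c5.png',np.hstack([cv2.resize(s[190:290,170:290],(450,375),interpolation=cv2.INTER_CUBIC),cv2.resize(w[150:400,180:380],(300,375))])[:,:,::-1])
E
```

```text
[-0.0758 -0.007   0.094 ] [ 0.12723743  0.68300543 -0.43366399]
```

View pics/c5.png

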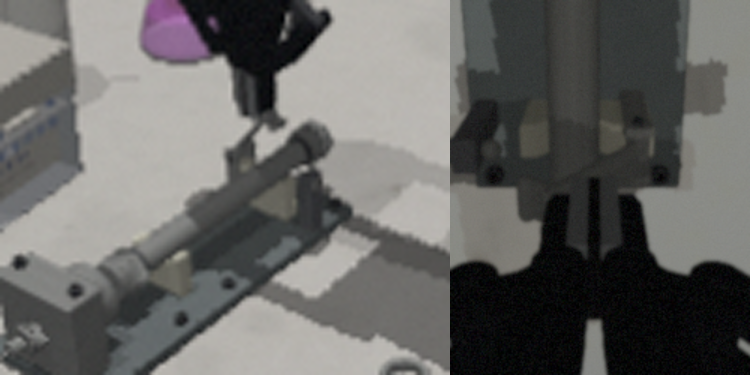

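To row units: -0.024 m is -0.04, -0.022 m is -0.0367.

Call:
jog_arm(
  offsets="0,0,-0.01,0.0017,0,0,0\n0,0,-0.02,0.0067,0,0,0\n0,0,-0.03,0.015,0,0,0\n0,0,-0.0367,0.0233,0,0,0\n0,0,-0.04,0.03,0,0,0\n0,0,-0.04,0.0333,0,0,0\n0,0,-0.04,0.0333,0,0,0",
)

```text
t: 11.58
tool_pos: [0.5502, 0.0068, 0.0732]
tool_rot: [-2.395, -2.031, 0.002]
contact_force: [-0.4, 1.0, -0.5]
opening: 0.0
grip_force: 0.0
```

```bash
python3 - <<'E'
from h import *
o=ctrl.get_obs();print(inh(o['tool_pos']),o['contact_force'])
E
```

```text
[-0.0759  0.0164  0.0732] [-0.35258895  0.98707313 -0.53644904]
```

The manual's scale: shifts go in shares of 0.6 m and turns go in shares of pi rad. Converting my numbers, 0.006 m is 0.01, 0.004 m is 0.0067.

Call:
jog_arm(
  offsets="0,0,0,0.0033,0,0,0\n0,0,0,0.0067,0,0,0\n0,0,0,0.01,0,0,0\n0,0,0,0.01,0,0,0",
)

```text
t: 11.92
tool_pos: [0.5518, 0.0066, 0.0702]
tool_rot: [2.396, 2.032, 0.0]
contact_force: [-4.2, 0.9, 8.3]
opening: 0.0
grip_force: 3.5
```

Call:
jog_arm(
  offsets="0,0,0,0.0033,0,0,0\n0,0,0,0.0067,0,0,0\n0,0,0,0.0067,0,0,0\n0,0,0,0.0067,0,0,0",
)

```text
t: 12.25
tool_pos: [0.5517, 0.0066, 0.0648]
tool_rot: [2.395, 2.031, 0.001]
contact_force: [1.0, 0.3, 0.3]
opening: 0.0
grip_force: 0.3
```

To row units: 0.004 m is 0.0067, 0.003 m is 0.005.

Call:
jog_arm(
  offsets="0,0,0,0.0033,0,0,0\n0,0,0,0.005,0,0,0\n0,0,0,0.0067,0,0,0\n0,0,0,0.0067,0,0,0",
)

```text
t: 12.58
tool_pos: [0.5516, 0.0066, 0.0621]
tool_rot: [-2.396, -2.032, 0.0]
contact_force: [-5.3, 1.2, 11.8]
opening: -0.0001
grip_force: 6.0
```

To row units: -0.1 m is -0.1667, -0.03 m is -0.05.

Call:
jog_arm(
  offsets="0,0,0,-0.05,0,0,0\n0,-0.0333,0.0083,-0.0833,0,0,0\n0,-0.1,0.025,-0.0833,0,0,0\n0,-0.1667,0.0283,-0.0833,0,0,0\n0,-0.1667,0.0283,-0.0833,0,0,0\n0,-0.1667,0.0283,-0.0833,0,0,0",
)

```text
t: 13.08
tool_pos: [0.5511, -0.0964, 0.1097]
tool_rot: [-2.399, -2.027, 0.0]
contact_force: [0.0, 0.3, -0.3]
opening: -0.0003
grip_force: 0.0
```

```bash
python3 - <<'E'
from h import *
o=ctrl.get_obs();print(inh(o['tool_pos']),o['contact_force'])
s=ctrl.get_image('side'); w=ctrl.get_image('wrist');pT=cam('wrist')
cv2.imwrite('pics/c6.png',np.hstack([cv2.resize(s[190:290,170:290],(450,375),interpolation=cv2.INTER_CUBIC),cv2.resize(w[100:350,180:380],(300,375))])[:,:,::-1])
print(delta(hold(-.168,0.0,.037),HA))
for n in ['strap_tip','strap_hinge','column']:
    for d in ctrl.tip_of('wrist',n): print('w',n,round(d['p'],2),d['xy'],inh(onz('wrist',d['xy'],{'strap_tip':.0545,'strap_hinge':.05}.get(n,.04),pT)))
E
```

```text
[-0.1775 -0.0014  0.1097] [ 0.04118543  0.31583541 -0.25067936]
(array([ 0.0074, -0.0009,  0.0724]), array([-0.0015, -0.0007,  0.0004]))
w strap_tip 0.59 [223.1, 56.0] [-0.0753  0.0245  0.0545]
w strap_hinge 0.72 [319.6, 57.9] [-0.0758 -0.0238  0.05  ]
```

View pics/c6.png

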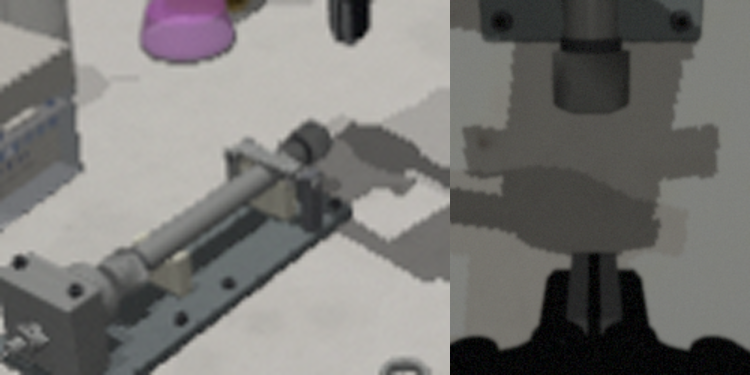

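The strap lies level across the tube into the latch. It has clicked shut and holds without the hand. Now down behind the outer end.

To row units: 0.072 m is 0.12, -0.001 m is -0.0017.

Call:
jog_arm(
  offsets="0,0.0117,-0.0017,0.05,0,0,0\n0,0.0117,-0.0017,0.1,0,0,0\n0,0.0117,-0.0017,0.12,0,0,0\n0,0.0117,-0.0017,0.12,0,0,0\n0,0.0117,-0.0017,0.12,0,0,0\n0,0.0117,-0.0017,0.12,0,0,0",
)

```text
t: 13.83
tool_pos: [0.5529, -0.0878, 0.0399]
tool_rot: [2.394, 2.031, 0.002]
contact_force: [-0.4, 0.6, 0.5]
opening: 0.0001
grip_force: 0.0
```

```bash
python3 - <<'E'
from h import *
o=ctrl.get_obs();print(inh(o['tool_pos']),o['contact_force'])
for i in range(4):
    ctrl.get_image('wrist'); o=ctrl.get_obs();print(inh(o['tool_pos']),o['contact_force']@np.append(HX,0))
E
```

```text
[-0.1687 -0.0018  0.0399] [-0.37048613  0.62533429  0.48276072]
[-0.1689 -0.0022  0.0404] 0.23405292104991107
[-0.169  -0.0022  0.0405] 0.13583036739225815
[-0.169  -0.0021  0.0403] 0.031413958921801696
[-0.1691 -0.0018  0.04  ] 0.1128235955178124
```

To row units: 0.036 m is 0.06, -0.002 m is -0.0033.

Call:
jog_arm(
  offsets="0,0.0167,-0.0033,0.005,0,0,0\n0,0.025,-0.0033,0.005,0,0,0\n0,0.03,-0.0033,0.005,0,0,0\n0,0.035,-0.0033,0.005,0,0,0\n0,0.04,-0.0033,0.005,0,0,0\n0,0.045,-0.0033,0.005,0,0,0\n0,0.05,-0.0033,0.005,0,0,0\n0,0.055,-0.0033,0.005,0,0,0\n0,0.06,-0.0033,0.005,0,0,0\n0,0.06,-0.0033,0.005,0,0,0",
)

```text
t: 14.87
tool_pos: [0.5557, -0.0513, 0.0353]
tool_rot: [-2.396, -2.032, -0.001]
contact_force: [-0.7, -0.1, 0.5]
opening: 0.0001
grip_force: 0.0
```

```bash
python3 - <<'E'
from h import *
o=ctrl.get_obs();print(inh(o['tool_pos']),o['contact_force'],o['contact_force']@np.append(HX,0))
E
```

```text
[-0.1323  0.0014  0.0353] [-0.69216407 -0.12969347  0.48267843] -0.24146221154110936
```

To row units: 0.006 m is 0.01, 0.004 m is 0.0067.

Call:
jog_arm(
  offsets="0,0.0033,0,0,0,0,0\n0,0.0067,0,0,0,0,0\n0,0.01,0,0,0,0,0\n0,0.01,0,0,0,0,0",
)

```text
t: 15.2
tool_pos: [0.5567, -0.0456, 0.0353]
tool_rot: [-2.396, -2.032, -0.001]
contact_force: [0.1, 0.8, -0.4]
opening: 0.0001
grip_force: 0.0
```

```bash
python3 - <<'E'
from h import *
o=ctrl.get_obs();print(inh(o['tool_pos']),o['contact_force']@np.append(HX,0))
ctrl.get_image('wrist');ctrl.get_image('side');o=ctrl.get_obs();print(inh(o['tool_pos']),o['contact_force']@np.append(HX,0))
for c in ('wrist','side'):
  for d in ctrl.tip_of(c,'column')[:1]: print(inh(onz(c,d['xy'],.04)))
E
```

```text
[-0.1265  0.0014  0.0353] 0.8017871569767485
[-0.1267  0.0014  0.0354] 0.5423318326496739
[-0.0027  0.0127  0.04  ]
```

To row units: 0.002 m is 0.0033, 0.001 m is 0.0017.

Call:
jog_arm(
  offsets="0,0.0017,0,0,0,0,0\n0,0.0033,0,0,0,0,0\n0,0.0033,0,0,0,0,0\n0,0.0033,0,0,0,0,0",
)

```text
t: 15.73
tool_pos: [0.5569, -0.0443, 0.0353]
tool_rot: [2.395, 2.032, -0.001]
contact_force: [-0.5, -1.9, 0.9]
opening: 0.0001
grip_force: 1.3
```

Call:
jog_arm(
  offsets="0,0.0017,0,0,0,0,0\n0,0.0017,0,0,0,0,0\n0,0.0017,0,0,0,0,0",
)

```text
t: 15.98
tool_pos: [0.557, -0.0436, 0.0353]
tool_rot: [2.395, 2.032, -0.001]
contact_force: [-1.2, -4.7, 0.7]
opening: 0.0001
grip_force: 2.5
```

To row units: 0.002 m is 0.0033, 0.001 m is 0.0017.

Call:
jog_arm(
  offsets="0,0.0017,0,0,0,0,0\n0,0.0033,0,0,0,0,0\n0,0.0033,0,0,0,0,0\n0,0.0033,0,0,0,0,0\n0,0.0033,0,0,0,0,0",
)

```text
t: 16.4
tool_pos: [0.5572, -0.0423, 0.0354]
tool_rot: [2.395, 2.031, -0.003]
contact_force: [-2.0, -7.0, 0.7]
opening: -0.0
grip_force: 3.7
```

```bash
python3 - <<'E'
from h import *
for i in range(5):
    o=ctrl.get_obs();print(inh(o['tool_pos']),o['contact_force'],o['contact_force']@np.append(HX,0)); ctrl.get_image('wrist')
E
```

```text
[-0.1231  0.0014  0.0354] [-1.95949334 -7.02429428  0.7177881 ] -7.250556241463716
[-0.1232  0.0014  0.0353] [-1.81744137 -7.08959678  0.67987682] -7.291675801076208
[-0.1232  0.0014  0.0354] [-1.00097098 -7.67572982 -0.30601116] -7.735958242388704
[-0.1231  0.0014  0.0354] [-1.51623002 -6.59186389  0.80337903] -6.751280181955511
[-0.1232  0.0014  0.0354] [-2.35071507 -7.36390172  1.10656343] -7.649730790912002
```

To row units: 0.003 m is 0.005, 0.002 m is 0.0033.

Call:
jog_arm(
  offsets="0,0.0017,0,0,0,0,0\n0,0.0033,0,0,0,0,0\n0,0.005,0,0,0,0,0\n0,0.005,0,0,0,0,0\n0,0.005,0,0,0,0,0\n0,0.005,0,0,0,0,0",
)

```text
t: 17.15
tool_pos: [0.5575, -0.0405, 0.0354]
tool_rot: [2.393, 2.031, -0.006]
contact_force: [-2.5, -11.2, 0.5]
opening: -0.0001
grip_force: 5.9
```

```bash
python3 - <<'E'
from h import *
F=[]
for i in range(8):
    ctrl.get_image('wrist'); o=ctrl.get_obs();F.append(o['contact_force']@np.append(HX,0))
print(inh(o['tool_pos']),o['contact_force'],np.mean(F),np.std(F))
E
```

```text
[-0.1213  0.0014  0.0354] [ -2.4718107  -11.2153002    1.14756709] -11.734191390841497 0.5764364997087115
```

To row units: 0.0006 m is 0.001.

Call:
jog_arm(
  offsets="0,0.001,0,0,0,0,0\n0,0.001,0,0,0,0,0\n0,0.001,0,0,0,0,0\n0,0.001,0,0,0,0,0\n0,0.001,0,0,0,0,0\n0,0.001,0,0,0,0,0\n0,0.001,0,0,0,0,0\n0,0.001,0,0,0,0,0",
)

```text
t: 18.22
tool_pos: [0.5576, -0.0402, 0.0354]
tool_rot: [2.393, 2.03, -0.007]
contact_force: [-2.1, -12.6, 0.7]
opening: -0.0001
grip_force: 6.5
```

```bash
python3 - <<'E'
from h import *
F=[]
for i in range(16):
    s=ctrl.get_image('side'); o=ctrl.get_obs();F.append(o['contact_force']@np.append(HX,0))
print(inh(o['tool_pos']),np.round(F,1),np.mean(F))
w=ctrl.get_image('wrist')
cv2.imwrite('pics/c7.png',np.hstack([cv2.resize(s[190:290,170:290],(450,375),interpolation=cv2.INTER_CUBIC),cv2.resize(w[0:320,150:406],(300,375))])[:,:,::-1])
E
```

```text
[-0.1211  0.0014  0.0354] [-13.5 -12.  -12.  -13.1 -13.3 -12.9 -12.7 -13.3 -12.7 -13.3 -12.5 -13.9
 -13.  -12.8 -13.  -12.9] -12.939718417099176
```

View pics/c7.png

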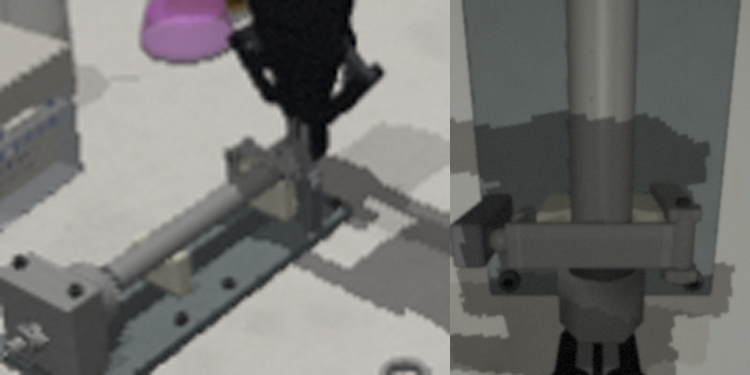

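The hex end is inside the socket and the strap is shut across the tube. The fingers bear on the outer end with a steady 12.9 N or so at the hand, about 12 N on the seat once the sliding friction is taken off.

```bash
python3 -c "
from station import ctrl
print(ctrl.finish_job())"
```

```text
the job is handed in; nothing more can be done
None
```

The steel column is in the saddles with the strap latched over it, and the arm is still pushing it onto the spring seat with about 12 N (12.9 N measured at the hand, less sliding friction); the job was handed in at about 19 s of the 64 s allowed.

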